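Wedge the bin tight and tamp the clay lumps level

ROBOT

A 6-joint arm with a two-finger parallel gripper is mounted at the origin on the work surface. World frame = base frame: x ahead of the robot, y to its left, z up, the work surface at z = 0. Lengths are in m, angles in rad, forces in N, time in s.
With the tool pointing down it reaches from about 0.275 to 0.75 m from the base axis. Payload 10.2 kg.
Tool frame: the origin (TCP) lies at the very end of the fingers, on their centre line; the grasp point (between the pads) lies 19 mm behind it; z points along the fingers, y is the line along which they close (so a half turn about z gives the same grasp; the last joint's range is limited). The gripper opens to 88 mm and grips with 3 to 60 N. Pads are 18 mm wide; open, the fingers measure 123 mm over their backs; the gripper's body (75 mm by 187 mm) begins 45 mm behind the grasp point.
Start: joints at [1.016, 0.313, 1.498, -0, 1.331, -0.223], TCP at [0.171, 0.496, 0.215] pointing down, gripper open.
Joint ranges: [-2.94, 2.94], [-0.97, 2.17], [0.19, 2.56], [-1.23, 4.37], [0.02, 3.11], [-2.88, 2.88]. Speed limits (rad/s): [2.39, 2.39, 3.01, 3.14, 3.14, 3.14].

INTERFACE

Orientations are given as a rotation vector (axis times angle).
In Python, from workcell import r gives the robot as it stands. The module is installed in compiled form; this text tells all that it offers.
- The arm moves only by the tool play_rows, never from a script. Its argument "rows" is a list of rows, each an object of numbers: "x", "y", "z": the shift along the tool's x, y, z in cm; "rx", "ry", "rz": the turn, a rotation vector about the tool's x, y, z in degrees; "hand": the finger opening in cm, from 0 to 8.81. In form: [{"x": .., "y": .., "z": .., "rx": .., "ry": .., "rz": .., "hand": ..}, ...]. A call has 1 to 10 rows; each row shifts and turns the commanded pose from where the row before left it, along the tool's axes as they then stand; what a row does not reach is not made up. A row lasts 1/10 s, in which the tool goes at most 50 mm and 8.59 degrees, less where a joint would pass 70% of its speed; a pose out of reach is approached as far as the arm can. A call is refused whole if a number of a shift passes 5 or a number of a turn 8.59, either way. A call with a gripper value outside its range is refused whole. The fingers move at their own pace and stop on an object; "force" is the grip in N (left out, the last holds). Time passes only in rows, so rows that do not move let the fingers close. It gives the time, the measured TCP pose, the force, the opening and the grip force at its end, in the units of the state.
- r.sense(): the state, without advancing time (a new reading comes with each control period).
- r.snapshot(name): name is "scene" or "top" or "wrist"; returns a dict with "img" (400x640x3 uint8, red, green, blue), "K" (3x3 intrinsics, pixels), "k1" (the pictures are not rectified: a ray, as slopes to the right and down, at radius r is drawn at 1 + k1 r^2 times it, then the intrinsics apply), "xyz" and "attitude" of the camera in the world. Camera axes: x right, y down, z forward; pixel columns grow to the right and rows downward; lengths in m; the calibration is good to about 2 mm. A picture is of the moment at which its call begins. There is no depth.
- r.close_job(): hands the job in; it is judged then, once.
The state is a dict: "time_s": time; "qpos": joint angles; "dq": joint speeds; "joint_efforts": joint torques, N m; "tool_pos": TCP position; "eef_rot": TCP orientation; "ft_force": force on the tool from outside, world axes, zero at the start; "ft_torque": the same for the moment, N m; "finger_gap": finger opening in m; "grasp_force": force on a finger pad.
Only numpy, scipy, OpenCV 4.12 (cv2) and the standard library are available. Lean on these libraries where they do the work, as an engineer would, in place of code of your own. Each camera call takes 0.05 s, during which the arm holds its last target. There are 200 camera calls.

TASK

Take the tamper from its mat and use its foot to drive the loose wedge down until it locks the bin tight between the cleats. Then tamp down the heaped clay lumps in both cells of the bin until every lump lies level in a single layer below the rim, and stand the tamper upright back on the middle of its mat. Leave the pot and the bottle alone.

Things in the scene. Friction and masses are not known exactly. Their poses are not given: they have to be found in the camera images.
- bin (a joint): Open grey plastic bin, 104 by 202 mm outside and 46 mm high, standing on a flat wooden bench board (12 mm thick, its underside on the table) between two upright cleats. It can slide 4 mm along its long side. 0 = fully loose, 0.004 m = pressed home against the far cleat by the wedge. It starts between 0 and 0.001; sliding takes about 4 N, and it stays where it is left.
- cell_a (a point): Centre of the inner floor of the bin's cell next to the wedge. Axes: y along the bin's long side, pointing away from the wedge towards the other cell, z up. The bin has two square cells, 92 by 92 mm inside, parted by a 6 mm wall of full height; the rim is 40 mm above this floor, and this floor is 18 mm above the table.
- cell_b (a point): Centre of the inner floor of the other cell, 98 mm from cell_a along the bin's y; same axes, same size.
- wedge: Hardwood wedge, tip down, loose in the slot between the bin's end and a cleat (slot walls end 74 mm above the table). 40 mm wide, 12 mm thick at the tip, growing 1 mm per 5.7 mm. Origin: middle of the tip's underside, z up; flat head 46 by 26 mm, its top 72 mm up, its centre 5 mm towards +y (the bin). Starts with the tip 43 to 50 mm above the table, sinks 16 to 30 mm; 15 to 20 N drives it home.
- tamper: Wooden hand tamper standing upright on its mat: a flat round foot, 72 mm in diameter and 18 mm thick, a round neck 24 mm thick up to 62 mm, and a square grip 25 by 25 mm from 62 to 132 mm height (grip sides along its x and y). Origin: centre of the foot's underside; z up through the grip. 0.3 to 0.6 kg.
- mat: Black rubber mat, 130 by 130 by 5 mm, fixed to the table, the tamper's place. Origin: centre of its underside; z up.
- pot: White plastic pot, 90 mm across, 85 mm high; a bystander. Origin: centre of its underside.
- bottle: White plastic bottle, 60 mm across, 150 mm high; a bystander. Origin: centre of its underside.
- lump_a0: Broken lump of fired clay, about 36 mm across and 30 mm high, in cell_a. Origin: its centre, 15 mm above the cell's floor when it lies flat. One of the four that start on the floor of the cell round its middle; there is room for all five side by side.
- lump_a1: Broken lump of fired clay, about 36 mm across and 30 mm high, in cell_a. Origin: its centre, 15 mm above the cell's floor when it lies flat. One of the four that start on the floor of the cell round its middle; there is room for all five side by side.
- lump_a2: Broken lump of fired clay, about 36 mm across and 30 mm high, in cell_a. Origin: its centre, 15 mm above the cell's floor when it lies flat. One of the four that start on the floor of the cell round its middle; there is room for all five side by side.
- lump_a3: Broken lump of fired clay, about 36 mm across and 30 mm high, in cell_a. Origin: its centre, 15 mm above the cell's floor when it lies flat. One of the four that start on the floor of the cell round its middle; there is room for all five side by side.
- lump_a4: Broken lump of fired clay, about 36 mm across and 30 mm high, in cell_a. Origin: its centre, 15 mm above the cell's floor when it lies flat. It starts heaped on top of the cell's four other lumps, its centre 26 to 38 mm above the floor, its top 1 to 13 mm above the rim; pressed down at the cell's middle with 10 to 20 N it pushes them apart and sinks between them.
- lump_b0: Broken lump of fired clay, about 36 mm across and 30 mm high, in cell_b. Origin: its centre, 15 mm above the cell's floor when it lies flat. One of the four that start on the floor of the cell round its middle; there is room for all five side by side.
- lump_b1: Broken lump of fired clay, about 36 mm across and 30 mm high, in cell_b. Origin: its centre, 15 mm above the cell's floor when it lies flat. One of the four that start on the floor of the cell round its middle; there is room for all five side by side.
- lump_b2: Broken lump of fired clay, about 36 mm across and 30 mm high, in cell_b. Origin: its centre, 15 mm above the cell's floor when it lies flat. One of the four that start on the floor of the cell round its middle; there is room for all five side by side.
- lump_b3: Broken lump of fired clay, about 36 mm across and 30 mm high, in cell_b. Origin: its centre, 15 mm above the cell's floor when it lies flat. One of the four that start on the floor of the cell round its middle; there is room for all five side by side.
- lump_b4: Broken lump of fired clay, about 36 mm across and 30 mm high, in cell_b. Origin: its centre, 15 mm above the cell's floor when it lies flat. It starts heaped on top of the cell's four other lumps, its centre 26 to 38 mm above the floor, its top 1 to 13 mm above the rim; pressed down at the cell's middle with 10 to 20 N it pushes them apart and sinks between them.

How it is judged:
By the outcome, as a careful person would: the job done as asked, in the order asked, and still so for the second after the job is handed in, with the robot touching nothing.
It also fails if it takes over 51 s, if anything falls off the work surface, if the arm or the gripper's body presses on something with over 40 N, if the wrist force passes 120 N, or if a joint passes its speed limit or range.

## Working session

There is one attempt and no reset: what is moved stays moved. The work goes in short steps, Python scripts to look and compute and a tool call to move; the robot and the scene stay as the last step left them, time stands still between calls to the robot, and variables do not carry over. Pictures are saved under pics/ and viewed, at most 13 in all, crops included, and the job is handed in when it is done.

Besides the shell and the picture viewer there is one more tool, called after "Call:" as name([rows], argument=value, ...), one row to a line, values as JSON. play_rows: Moves the arm, as the interface text tells. Its arguments: {"type":"object","properties":{"rows":{"type":"array"},"force":{"type":"number"}},"required":["rows"]}

```bash
mkdir -p pics; cat > h.py <<'E'
import numpy as np, cv2
from scipy.spatial.transform import Rotation as R
from workcell import r
def rotm(a):
    a=np.array(a,float)
    return a if a.shape==(3,3) else (R.from_quat(a) if a.size==4 else R.from_rotvec(a)).as_matrix()
def snap(n,f=None):
    s=r.snapshot(n)
    if f: cv2.imwrite('pics/'+f,s['img'][:,:,::-1])
    return s
def ray(s,uv):
    K=np.array(s['K']);d=np.array([s['k1'],0,0,0],float)
    p=cv2.undistortPoints(np.array(uv,float).reshape(-1,1,2),K,d).reshape(-1,2)
    return np.c_[p,np.ones(len(p))]@rotm(s['attitude']).T
def onz(s,uv,z):
    d=ray(s,uv);c=np.array(s['xyz']);return c+d*((z-c[2])/d[:,2])[:,None]
def proj(s,P):
    A=rotm(s['attitude']).T;P=np.atleast_2d(P)
    return cv2.projectPoints(P,cv2.Rodrigues(A)[0],-A@np.array(s['xyz']),np.array(s['K'],float),np.array([s['k1'],0,0,0],float))[0].reshape(-1,2)
E
python3 - <<'E'
from h import *
for n in('scene','top'):
    s=snap(n,n+'0.png');print(n,s['xyz'],s['attitude'],s['K'],s['k1'])
print(r.sense())
E
```

```text
scene [ 1.48374014 -0.06506278  0.80690828] [-1.70209443 -1.70516828  0.77199061] [[388.8732672    0.         314.00199198]
 [  0.         388.8732672  195.28562357]
 [  0.           0.           1.        ]] -0.03424685656893593
top [ 0.52432119 -0.06737194  1.11868436] [-2.13058026  2.18940819 -0.08854083] [[445.82212587   0.         327.17662955]
 [  0.         445.82212587 196.33887883]
 [  0.           0.           1.        ]] -0.036800445456235016
{'time_s': 0.1, 'qpos': array([ 1.01560161e+00,  3.13364711e-01,  1.49833833e+00, -3.46727390e-05,
        1.33098551e+00, -2.23414936e-01]), 'dq': array([-9.66424290e-05, -1.27122028e-03, -2.05972417e-03, -1.23451018e-03,
        3.08399073e-03,  5.49095849e-04]), 'joint_efforts': array([ 2.20116199e-03, -4.02812183e+01, -2.52642560e+01,  6.95738266e-02,
        3.42297542e-02, -6.59230477e-05]), 'tool_pos': array([0.17090566, 0.49615208, 0.2148419 ]), 'eef_rot': array([-5.18695026e-01, -3.09808646e+00,  1.61249881e-03]), 'ft_force': array([-0.34661565, -0.51419766, -0.1063423 ]), 'ft_torque': array([ 0.00759389, -0.03904578, -0.01056909]), 'grasp_force': 0.0, 'finger_gap': 0.08829949967655451}
```

View pics/scene0.png

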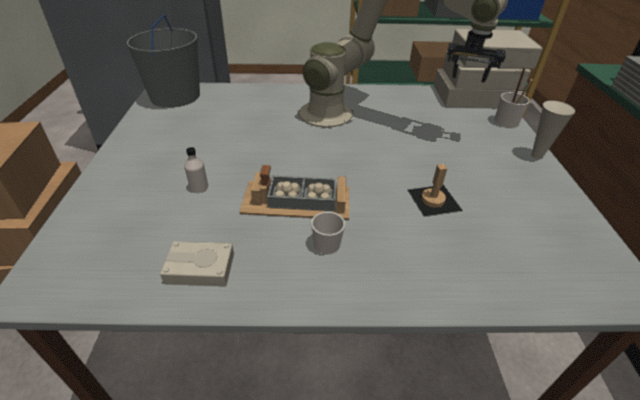

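View pics/top0.png

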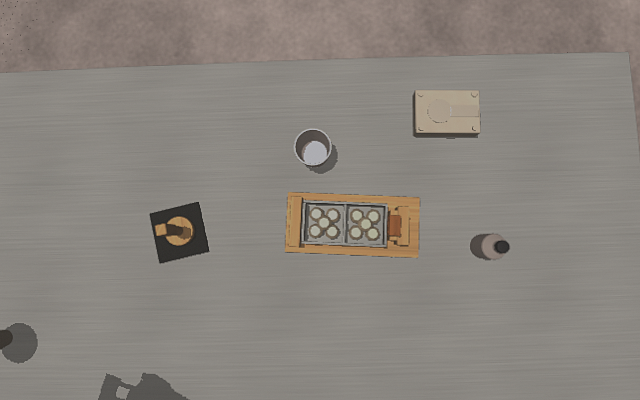

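The scene view shows the bottle, bin with the wedge at its left, the pot in front, and the tamper on its mat. In the top view the mat is at (180,232), tamper foot (179,231), bin (345,224), wedge head (396,226), pot (313,148) and bottle (490,247).

```bash
python3 - <<'E'
from h import *
s=snap('top');im=s['img'];hsv=cv2.cvtColor(im,cv2.COLOR_RGB2HSV)
def box(m,name,z,roi):
    x0,y0,x1,y1=roi;mm=np.zeros(m.shape,np.uint8);mm[y0:y1,x0:x1]=m[y0:y1,x0:x1]*255
    c=max(cv2.findContours(mm,0,2)[0],key=cv2.contourArea)
    b=cv2.boxPoints(cv2.minAreaRect(c));P=onz(s,b,z)
    print(name,'px',b.round(1).tolist(),'ctr',P.mean(0).round(4),'sides',np.linalg.norm(P[1]-P[0]).round(4),np.linalg.norm(P[2]-P[1]).round(4),'ang',np.degrees(np.arctan2(*(P[1]-P[0])[1::-1])).round(1),np.degrees(np.arctan2(*(P[2]-P[1])[1::-1])).round(1))
H,S,V=[hsv[:,:,i].astype(int) for i in range(3)]
print('px mat,grip,foot,bin,wedge,board',[im[v,u].tolist() for u,v in((160,250),(160,230),(185,242),(345,205),(396,226),(295,250),(405,212))])
box((V<50),'mat',.005,(130,190,230,280))
wood=(S>90)&(V>90)
box(wood,'board',.012,(270,180,440,270))
box((H<12)&(S>100),'wedge',.118,(370,190,430,260))
box((S<70),'bin',.058,(300,195,392,252))
t=wood.astype(np.uint8);t[:, :150]=0
box(wood,'tamper',.02,(145,190,230,280))
a=cv2.resize(im[180:270,270:430],None,fx=5,fy=5,interpolation=cv2.INTER_CUBIC)
cv2.imwrite('pics/c1.png',a[:,:,::-1])
b=cv2.resize(im[195:270,140:220],None,fx=6,fy=6,interpolation=cv2.INTER_CUBIC)
cv2.imwrite('pics/c2.png',b[:,:,::-1])
E
```

```text
px mat,grip,foot,bin,wedge,board [[51, 48, 45], [174, 136, 90], [170, 130, 86], [149, 145, 139], [128, 82, 52], [177, 137, 91], [174, 132, 87]]
mat px [[147.6999969482422, 213.6999969482422], [198.1999969482422, 201.5], [210.10000610351562, 250.5], [159.6999969482422, 262.79998779296875]] ctr [0.5581 0.3289 0.005 ] sides 0.1326 0.1278 ang -78.0 -166.2
board px [[284.6000061035156, 251.6999969482422], [287.1000061035156, 191.5], [420.0, 197.10000610351562], [417.5, 257.20001220703125]] ctr [ 0.566  -0.1075  0.012 ] sides 0.1496 0.3317 ang -3.4 -94.0
wedge px [[387.0, 216.0], [400.0, 216.0], [400.0, 235.0], [387.0, 235.0]] ctr [ 0.5566 -0.1959  0.118 ] sides 0.0291 0.0425 ang -91.6 177.6
bin px [[299.5, 243.0], [301.6000061035156, 199.0], [388.0, 203.10000610351562], [385.8999938964844, 247.10000610351562]] ctr [ 0.5678 -0.0858  0.058 ] sides 0.1049 0.2065 ang -3.9 -94.3
tamper px [[165.39999389648438, 244.1999969482422], [167.5, 215.10000610351562], [193.1999969482422, 216.89999389648438], [191.10000610351562, 246.10000610351562]] ctr [0.5612 0.3223 0.02  ] sides 0.0725 0.0654 ang -3.7 -95.5
```

View pics/c1.png

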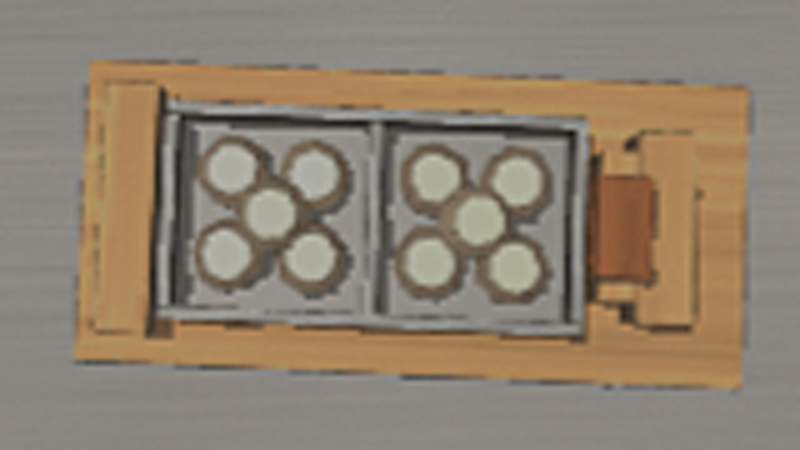

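View pics/c2.png

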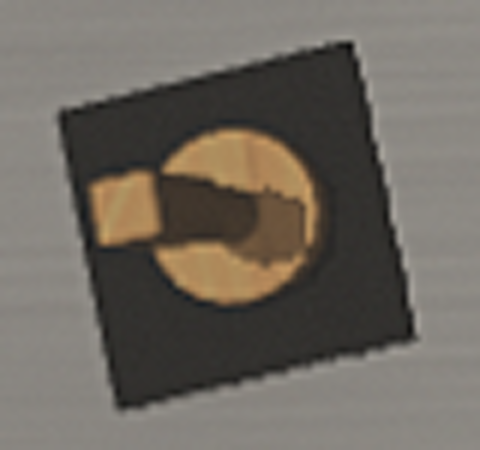

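The crops show: bin rim corners (crop/5+offset) roughly px (303,201),(388,204),(387,247),(301,244); wedge head top centre near (395.5,226). Tamper foot circle centre is (179.2,231), grip-top centre (160.8,230), turned about 10° like the mat.

```bash
cat >> h.py <<'E'
def tool(): 
    q=r.sense();return q,np.array(q['tool_pos']),rotm(q['eef_rot'])
E
python3 - <<'E'
from h import *
s=snap('top')
foot=onz(s,[[179.2,231]],.023)[0];top=onz(s,[[160.8,230]],.137)[0]
mat=onz(s,[[150,213.3],[198.7,202],[208.8,251.7],[160,263.3]],.005)
print('foot',foot,'griptop',top,'mat',mat.mean(0),[np.linalg.norm(mat[i]-mat[i-1]).round(4) for i in range(4)])
g=onz(s,np.array([[88,185],[150,170],[160,238],[98,247]])/6+[140,195],.137)
for i in range(4):
    d=g[i]-g[i-1];print('edge',np.linalg.norm(d).round(4),np.degrees(np.arctan2(d[1],d[0])).round(1))
for i in range(4):
    d=mat[i]-mat[i-1];print('mat',np.degrees(np.arctan2(d[1],d[0])).round(1))
print('wedge',onz(s,[[395.6,226]],.118),'pot',onz(s,[[313,148]],.085),'bottle',onz(s,[[501,247]],.15))
# scene check of the tamper
s2=snap('scene');im=s2['img'];h=cv2.cvtColor(im,cv2.COLOR_RGB2HSV)
m=((h[:,:,1]>90)&(h[:,:,2]>90)).astype(np.uint8)*255;m[:, :410]=0;m[:,465:]=0;m[:155]=0;m[215:]=0
c=max(cv2.findContours(m,0,2)[0],key=cv2.contourArea);x,y,w,hh=cv2.boundingRect(c);print('scene box',x,y,w,hh)
print('pred foot/top in scene',proj(s2,[[*foot[:2],.023],[*foot[:2],.137],[*top[:2],.137]]))
q,p,A=tool();print(p,A.round(3),'yaw tool y',np.degrees(np.arctan2(A[1,1],A[0,1])))
E
```

```text
foot [0.5600272  0.32148303 0.023     ] griptop [0.55955924 0.32263786 0.137     ] mat [0.55697533 0.32765013 0.005     ] [np.float64(0.1292), np.float64(0.1277), np.float64(0.1282), np.float64(0.1266)]
edge 0.0234 9.9
edge 0.0239 -78.0
edge 0.0256 -171.0
edge 0.0235 96.7
mat 12.1
mat -78.6
mat -168.4
mat 101.9
wedge [[ 0.5553189 -0.2005438  0.118    ]] pot [[ 0.74522227 -0.01823917  0.085     ]] bottle [[ 0.50273457 -0.42155839  0.15      ]]
scene box 422 188 24 18
pred foot/top in scene [[432.46401786 194.96810274]
 [440.58628682 165.54879296]
 [440.93335842 165.45894083]]
[0.17096992 0.49626533 0.21507811] [[-0.945  0.326 -0.   ]
 [ 0.326  0.945 -0.001]
 [ 0.    -0.001 -1.   ]] yaw tool y 70.99001137265272
```

Call:
play_rows([
  {"x": -2.5,"y": -0.2},
  {"x": -4.4,"y": -0.4},
  {"x": -4.4,"y": -0.4},
  {"x": -4.4,"y": -0.4},
  {"x": -4.4,"y": -0.4},
  {"x": -4.4,"y": -0.4},
  {"x": -4.4,"y": -0.4},
  {"x": -4.4,"y": -0.4},
  {"x": -4.4,"y": -0.4},
  {"x": -4.0,"y": -0.4},
])

```text
validation failed for argument at $.ro...
```

Call:
play_rows([
  {"rz": -5},
  {"rz": -8},
  {"rz": -8},
  {"rz": -8},
  {},
])

```text
validation failed for argument at $.ro...
```

```bash
python3 - <<'E'
from h import *
q,p,A=tool();print(q['time_s'],p,'yaw',np.degrees(np.arctan2(A[1,1],A[0,1])));print('tool shift cm',A.T@(np.array([.560,.3222,.086])-p)*100, q['qpos'])
s=snap('wrist','w1.png');print(s['xyz'])
print(proj(s,[[.56,.3222,.137],[.56,.3222,.023]]))
E
```

```text
0.25 [0.17096992 0.49626533 0.21507811] yaw 70.99001137265272
tool shift cm [-42.45257389  -3.77771328  12.90545895] [ 1.01560657e+00  3.13172233e-01  1.49797263e+00 -2.50003972e-05
  1.33103854e+00 -2.23396893e-01]
[0.10499559 0.51922653 0.38416764]
[[280.06672989 599.89424931]
 [289.08589383 480.43150652]]
```

View pics/w1.png

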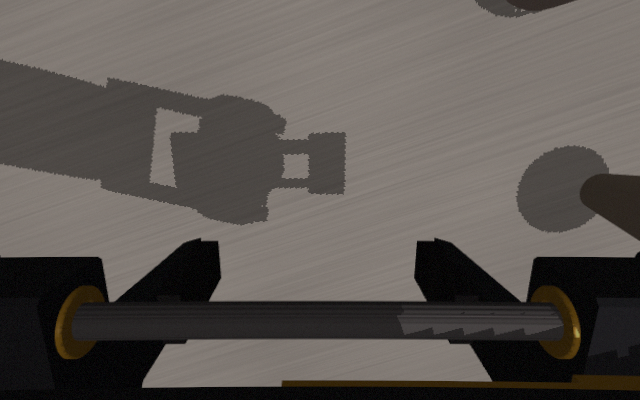

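The wrist view shows only the fingers over bare table: both move calls were refused by validation, so the arm has not moved. All keys may be needed.

Call:
play_rows([
  {"x": -2.5,"y": -0.2,"z": 0,"rx": 0,"ry": 0,"rz": 0,"hand": 8.8},
  {"x": -4.4,"y": -0.4,"z": 0,"rx": 0,"ry": 0,"rz": 0,"hand": 8.8},
  {"x": -4.4,"y": -0.4,"z": 0,"rx": 0,"ry": 0,"rz": 0,"hand": 8.8},
  {"x": -4.4,"y": -0.4,"z": 0,"rx": 0,"ry": 0,"rz": 0,"hand": 8.8},
  {"x": -4.4,"y": -0.4,"z": 0,"rx": 0,"ry": 0,"rz": 0,"hand": 8.8},
  {"x": -4.4,"y": -0.4,"z": 0,"rx": 0,"ry": 0,"rz": 0,"hand": 8.8},
  {"x": -4.4,"y": -0.4,"z": 0,"rx": 0,"ry": 0,"rz": 0,"hand": 8.8},
  {"x": -4.4,"y": -0.4,"z": 0,"rx": 0,"ry": 0,"rz": 0,"hand": 8.8},
  {"x": -4.4,"y": -0.4,"z": 0,"rx": 0,"ry": 0,"rz": 0,"hand": 8.8},
  {"x": -4.0,"y": -0.4,"z": 0,"rx": 0,"ry": 0,"rz": 0,"hand": 8.8},
])

```text
time_s: 1.3
tool_pos: [0.5546, 0.3234, 0.2151]
eef_rot: [-0.52, -3.098, 0.0]
ft_force: [-1.6, -0.4, -0.4]
finger_gap: 0.0882
grasp_force: 0.0
```

Call:
play_rows([
  {"x": 0,"y": 0,"z": 0,"rx": 0,"ry": 0,"rz": -5,"hand": 8.8},
  {"x": 0,"y": 0,"z": 0,"rx": 0,"ry": 0,"rz": -8,"hand": 8.8},
  {"x": 0,"y": 0,"z": 0,"rx": 0,"ry": 0,"rz": -8,"hand": 8.8},
  {"x": 0,"y": 0,"z": 0,"rx": 0,"ry": 0,"rz": -8,"hand": 8.8},
  {"x": 0,"y": 0,"z": 0,"rx": 0,"ry": 0,"rz": 0,"hand": 8.8},
])

```text
time_s: 1.8
tool_pos: [0.5529, 0.3245, 0.2151]
eef_rot: [0.275, -3.129, 0.0]
ft_force: [-0.8, -0.1, 0.1]
finger_gap: 0.0879
grasp_force: 0.0
```

```bash
python3 - <<'E'
from h import *
q,p,A=tool();print(q['time_s'],p,'yaw',np.degrees(np.arctan2(A[1,1],A[0,1])));print('tool shift cm',A.T@(np.array([.560,.3222,.086])-p)*100, q['qpos'])
s=snap('wrist','w2.png');print(s['xyz'])
print(proj(s,[[.56,.3222,.137],[.56,.3222,.023]]))
E
```

```text
1.8 [0.55290729 0.32453513 0.21513549] yaw 100.05724378102794
tool shift cm [-0.6616699  -0.35249458 12.91337634] [ 3.48383617e-01  5.77953999e-01  1.10310888e+00 -4.45078696e-05
  1.46085795e+00 -1.39793982e+00]
[0.48419952 0.31269044 0.38423325]
[[312.15466018 207.55417628]
 [313.73853717 175.33264986]]
```

View pics/w2.png

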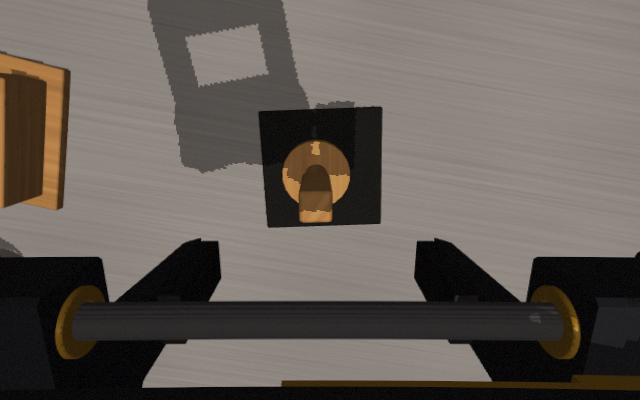

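The wrist view shows the mat with the foot centre at (316,174) and grip top near (316,206), agreeing with the prediction within 3 mm and well aligned in turn. Descend and grip.

Call:
play_rows([
  {"x": -0.4,"y": -0.1,"z": 1.5,"rx": 0,"ry": 0,"rz": 0,"hand": 8.8},
  {"x": -0.3,"y": -0.1,"z": 3,"rx": 0,"ry": 0,"rz": 0,"hand": 8.8},
  {"x": 0,"y": 0,"z": 3.5,"rx": 0,"ry": 0,"rz": 0,"hand": 8},
  {"x": 0,"y": 0,"z": 3,"rx": 0,"ry": 0,"rz": 0,"hand": 6},
  {"x": 0,"y": 0,"z": 1.9,"rx": 0,"ry": 0,"rz": 0,"hand": 5},
  {"x": 0,"y": 0,"z": 0,"rx": 0,"ry": 0,"rz": 0,"hand": 3},
  {"x": 0,"y": 0,"z": 0,"rx": 0,"ry": 0,"rz": 0,"hand": 1.5},
  {"x": 0,"y": 0,"z": 0,"rx": 0,"ry": 0,"rz": 0,"hand": 1.5},
  {"x": 0,"y": 0,"z": 0,"rx": 0,"ry": 0,"rz": 0,"hand": 1.5},
  {"x": 0,"y": 0,"z": 0,"rx": 0,"ry": 0,"rz": 0,"hand": 1.5},
], force=55)

```text
time_s: 2.85
tool_pos: [0.5604, 0.324, 0.0871]
eef_rot: [-0.273, 3.128, 0.001]
ft_force: [-0.7, 0.1, 0.1]
finger_gap: 0.026
grasp_force: 0.0
```

Call:
play_rows([
  {"x": 0,"y": 0,"z": 0,"rx": 0,"ry": 0,"rz": 0,"hand": 1.5},
  {"x": 0,"y": 0,"z": 0,"rx": 0,"ry": 0,"rz": 0,"hand": 1.5},
  {"x": 0,"y": 0,"z": 0,"rx": 0,"ry": 0,"rz": 0,"hand": 1.5},
], force=55)

```text
time_s: 3.15
tool_pos: [0.5605, 0.3241, 0.087]
eef_rot: [-0.273, 3.128, 0.001]
ft_force: [0.9, 1.6, 4.5]
finger_gap: 0.0246
grasp_force: 54.9
```

Call:
play_rows([
  {"x": 0,"y": 0,"z": -1,"rx": 0,"ry": 0,"rz": 0,"hand": 1.5},
  {"x": 0,"y": 0,"z": -3,"rx": 0,"ry": 0,"rz": 0,"hand": 1.5},
  {"x": 0,"y": 0,"z": -4,"rx": 0,"ry": 0,"rz": 0,"hand": 1.5},
  {"x": 0.2,"y": -1,"z": -3.5,"rx": 0,"ry": 0,"rz": 0,"hand": 1.5},
  {"x": 0.5,"y": -2.5,"z": -1.5,"rx": 0,"ry": 0,"rz": 0,"hand": 1.5},
  {"x": 0.7,"y": -4,"z": 0,"rx": 0,"ry": 0,"rz": 0,"hand": 1.5},
  {"x": 0.8,"y": -4.5,"z": 0,"rx": 0,"ry": 0,"rz": 0,"hand": 1.5},
  {"x": 0.8,"y": -4.5,"z": 0,"rx": 0,"ry": 0,"rz": 0,"hand": 1.5},
  {"x": 0.8,"y": -4.5,"z": 0,"rx": 0,"ry": 0,"rz": 0,"hand": 1.5},
  {"x": 0.8,"y": -4.5,"z": 0,"rx": 0,"ry": 0,"rz": 0,"hand": 1.5},
], force=55)

```text
time_s: 4.15
tool_pos: [0.5581, 0.0629, 0.2159]
eef_rot: [0.273, -3.127, -0.0]
ft_force: [0.1, 0.7, -4.2]
finger_gap: 0.0244
grasp_force: 54.9
```

Call:
play_rows([
  {"x": 0.8,"y": -4.5,"z": 0,"rx": 0,"ry": 0,"rz": 0,"hand": 1.5},
  {"x": 0.8,"y": -4.5,"z": 0,"rx": 0,"ry": 0,"rz": 0,"hand": 1.5},
  {"x": 0.8,"y": -4.5,"z": 0,"rx": 0,"ry": 0,"rz": 0,"hand": 1.5},
  {"x": 0.8,"y": -4.5,"z": 0,"rx": 0,"ry": 0,"rz": 0,"hand": 1.5},
  {"x": 0.8,"y": -4.2,"z": 0,"rx": 0,"ry": 0,"rz": 0,"hand": 1.5},
  {"x": 0.5,"y": -2.5,"z": 0,"rx": 0,"ry": 0,"rz": 0,"hand": 1.5},
  {"x": 0.2,"y": -1.0,"z": 0,"rx": 0,"ry": 0,"rz": 0,"hand": 1.5},
  {"x": 0,"y": 0,"z": 0,"rx": 0,"ry": 0,"rz": 0,"hand": 1.5},
  {"x": 0,"y": 0,"z": 0,"rx": 0,"ry": 0,"rz": 0,"hand": 1.5},
])

```text
time_s: 5.05
tool_pos: [0.5573, -0.1954, 0.2161]
eef_rot: [0.274, -3.129, -0.002]
ft_force: [0.0, 0.2, -5.4]
finger_gap: 0.0247
grasp_force: 54.9
```

```bash
python3 - <<'E'
from h import *
q,p,A=tool();print(q['time_s'],p,q['ft_force'],q['finger_gap'],q['grasp_force'],'down axis',A[:,2]);print('tool shift cm',A.T@(np.array([.557,-.2,.22])-p)*100)
b=snap('top','t2.png')['img'][150:300,270:430]
w=snap('wrist')['img']
w=cv2.resize(w,(480,300));b=cv2.resize(b,(320,300))
cv2.imwrite('pics/m2.png',np.hstack([w,b])[:,:,::-1])
E
```

```text
5.05 [ 0.55725653 -0.19536785  0.2160947 ] [ 0.01540427  0.23160069 -5.4245423 ] 0.024738916184418654 54.92569522932172 down axis [-8.58921674e-04  9.80702757e-04 -9.99999150e-01]
tool shift cm [ 0.10616021 -0.45124136 -0.39096187]
```

View pics/m2.png

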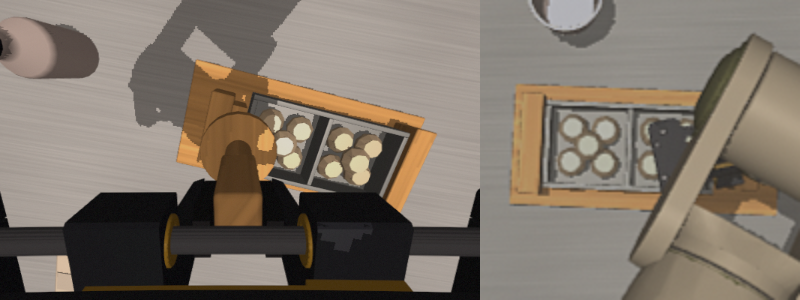

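The combined picture shows the tamper held upright with the foot above the wedge head (wrist crop (238,145)). Shift 4.5 mm, then press in small steps.

Call:
play_rows([
  {"x": 0.1,"y": -0.45,"z": 0.3,"rx": 0,"ry": 0,"rz": 0,"hand": 1.5},
  {"x": 0,"y": 0,"z": 0.4,"rx": 0,"ry": 0,"rz": 0,"hand": 1.5},
  {"x": 0,"y": 0,"z": 0.3,"rx": 0,"ry": 0,"rz": 0,"hand": 1.5},
  {"x": 0,"y": 0,"z": 0.3,"rx": 0,"ry": 0,"rz": 0,"hand": 1.5},
  {"x": 0,"y": 0,"z": 0.3,"rx": 0,"ry": 0,"rz": 0,"hand": 1.5},
  {"x": 0,"y": 0,"z": 0.3,"rx": 0,"ry": 0,"rz": 0,"hand": 1.5},
  {"x": 0,"y": 0,"z": 0.3,"rx": 0,"ry": 0,"rz": 0,"hand": 1.5},
])

```text
time_s: 5.85
tool_pos: [0.5574, -0.2011, 0.1947]
eef_rot: [-0.274, 3.129, -0.001]
ft_force: [-0.0, 0.5, -1.1]
finger_gap: 0.0244
grasp_force: 54.9
```

Call:
play_rows([
  {"x": 0,"y": 0,"z": 0.2,"rx": 0,"ry": 0,"rz": 0,"hand": 1.5},
  {"x": 0,"y": 0,"z": 0.2,"rx": 0,"ry": 0,"rz": 0,"hand": 1.5},
  {"x": 0,"y": 0,"z": 0.2,"rx": 0,"ry": 0,"rz": 0,"hand": 1.5},
])

```text
time_s: 6.15
tool_pos: [0.5573, -0.2011, 0.1884]
eef_rot: [-0.273, 3.129, -0.0]
ft_force: [0.2, 0.2, -0.4]
finger_gap: 0.0244
grasp_force: 54.9
```

Call:
play_rows([
  {"x": 0,"y": 0,"z": 0.2,"rx": 0,"ry": 0,"rz": 0,"hand": 1.5},
  {"x": 0,"y": 0,"z": 0.2,"rx": 0,"ry": 0,"rz": 0,"hand": 1.5},
  {"x": 0,"y": 0,"z": 0.2,"rx": 0,"ry": 0,"rz": 0,"hand": 1.5},
])

```text
time_s: 6.45
tool_pos: [0.5572, -0.2012, 0.1822]
eef_rot: [-0.273, 3.13, -0.0]
ft_force: [0.3, 0.4, -0.2]
finger_gap: 0.0245
grasp_force: 54.9
```

Call:
play_rows([
  {"x": 0,"y": 0,"z": 0.15,"rx": 0,"ry": 0,"rz": 0,"hand": 1.5},
  {"x": 0,"y": 0,"z": 0.15,"rx": 0,"ry": 0,"rz": 0,"hand": 1.5},
])

```text
time_s: 6.65
tool_pos: [0.5574, -0.2012, 0.1798]
eef_rot: [-0.274, 3.129, -0.001]
ft_force: [-1.3, 2.4, 8.7]
finger_gap: 0.0244
grasp_force: 54.9
```

Call:
play_rows([
  {"x": 0,"y": 0,"z": 0.1,"rx": 0,"ry": 0,"rz": 0,"hand": 1.5},
  {"x": 0,"y": 0,"z": 0.1,"rx": 0,"ry": 0,"rz": 0,"hand": 1.5},
])

```text
time_s: 6.85
tool_pos: [0.5578, -0.2013, 0.1797]
eef_rot: [-0.273, 3.127, -0.003]
ft_force: [-3.4, 3.2, 17.5]
finger_gap: 0.0245
grasp_force: 55.0
```

Call:
play_rows([
  {"x": 0,"y": 0,"z": 0.1,"rx": 0,"ry": 0,"rz": 0,"hand": 1.5},
  {"x": 0,"y": 0,"z": 0,"rx": 0,"ry": 0,"rz": 0,"hand": 1.5},
])

```text
time_s: 7.05
tool_pos: [0.558, -0.2013, 0.1796]
eef_rot: [-0.273, 3.126, -0.004]
ft_force: [-3.6, 2.5, 18.3]
finger_gap: 0.0245
grasp_force: 55.0
```

Call:
play_rows([
  {"x": 0,"y": 0,"z": 0.1,"rx": 0,"ry": 0,"rz": 0,"hand": 1.5},
  {"x": 0,"y": 0,"z": 0,"rx": 0,"ry": 0,"rz": 0,"hand": 1.5},
  {"x": 0,"y": 0,"z": 0,"rx": 0,"ry": 0,"rz": 0,"hand": 1.5},
])

```text
time_s: 7.35
tool_pos: [0.5583, -0.2013, 0.1795]
eef_rot: [-0.273, 3.125, -0.005]
ft_force: [-4.1, 4.6, 23.9]
finger_gap: 0.0245
grasp_force: 55.0
```

Call:
play_rows([
  {"x": 0,"y": 0,"z": -0.6,"rx": 0,"ry": 0,"rz": 0,"hand": 1.5},
  {"x": 0,"y": 0,"z": -1.5,"rx": 0,"ry": 0,"rz": 0,"hand": 1.5},
  {"x": 0,"y": 0,"z": -1.5,"rx": 0,"ry": 0,"rz": 0,"hand": 1.5},
  {"x": 0,"y": 0,"z": -1.5,"rx": 0,"ry": 0,"rz": 0,"hand": 1.5},
  {"x": 0,"y": 0,"z": 0,"rx": 0,"ry": 0,"rz": 0,"hand": 1.5},
])

```text
time_s: 7.85
tool_pos: [0.5576, -0.2015, 0.2273]
eef_rot: [-0.273, 3.128, -0.002]
ft_force: [1.2, 0.4, -5.0]
finger_gap: 0.0246
grasp_force: 54.9
```

```bash
python3 - <<'E'
from h import *
q,p,A=tool();print(q['time_s'],p,q['ft_force'],A[:,2])
t=snap('top');s=snap('scene')
a=cv2.resize(s['img'][100:220,200:400],(480,288),interpolation=2);b=cv2.resize(snap('wrist')['img'],(320,200));b=np.vstack([b,np.zeros((88,320,3),np.uint8)])
cv2.imwrite('pics/m3.png',np.hstack([a,b])[:,:,::-1])
ax=np.array([.0715,.9974]);
for y in(-.049,.049): print(A.T@(np.r_[np.array([.5678,-.0858])+ax*(y+.003),.2]-p)*100)
E
```

```text
7.85 [ 0.55756302 -0.20148634  0.22734734] [ 1.21682305  0.36407903 -5.01313476] [ 0.00171187 -0.00130223 -0.99999769]
[-1.89108826  6.75858028  2.72682672]
[-4.27660103 16.26339051  2.71529752]
```

View pics/m3.png

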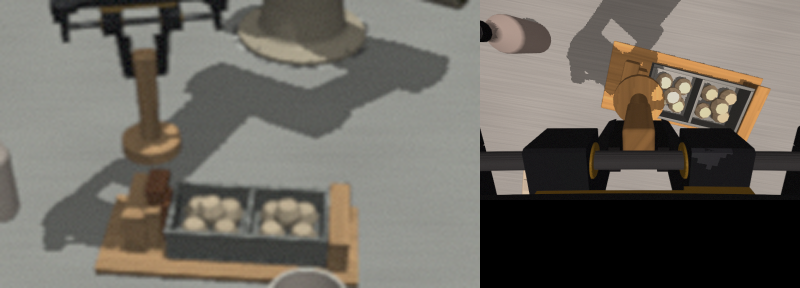

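The wedge now sits low and the bin is against the far cleat; the tamper hangs upright. Next cell_a.

Call:
play_rows([
  {"x": -0.3,"y": 1.1,"z": 0,"rx": 0,"ry": 0,"rz": 0,"hand": 1.5},
  {"x": -0.6,"y": 2.2,"z": 0,"rx": 0,"ry": 0,"rz": 0,"hand": 1.5},
  {"x": -0.6,"y": 2.2,"z": 0,"rx": 0,"ry": 0,"rz": 0,"hand": 1.5},
  {"x": -0.4,"y": 1.15,"z": 1,"rx": 0,"ry": 0,"rz": 0,"hand": 1.5},
  {"x": 0,"y": 0,"z": 2,"rx": 0,"ry": 0,"rz": 0,"hand": 1.5},
  {"x": 0,"y": 0,"z": 2,"rx": 0,"ry": 0,"rz": 0,"hand": 1.5},
  {"x": 0,"y": 0,"z": 0.9,"rx": 0,"ry": 0,"rz": 0,"hand": 1.5},
  {"x": 0,"y": 0,"z": 0,"rx": 0,"ry": 0,"rz": 0,"hand": 1.5},
])

```text
time_s: 8.8
tool_pos: [0.5637, -0.132, 0.1656]
eef_rot: [0.273, -3.127, -0.002]
ft_force: [0.5, 0.3, -4.9]
finger_gap: 0.0246
grasp_force: 54.9
```

```bash
python3 - <<'E'
from h import *
q,p,A=tool();print(q['time_s'],p,q['ft_force'],A[:,2])
a=cv2.resize(snap('scene')['img'][110:220,230:370],(420,330),interpolation=2);w=snap('wrist');print(proj(w,[*[[*p[:2],z] for z in (.085,)]]))
b=cv2.resize(w['img'][60:280,170:420],(375,330))
cv2.imwrite('pics/m4.png',np.hstack([a,b])[:,:,::-1])
ax=np.array([.0715,.9974]);nx=np.array([.9974,-.0715]);c=np.array([.5678,-.084])-ax*.049
print('cell centre',c,'shift',A.T@np.r_[c-p[:2],0]*100)
co=[np.r_[c+ax*i*.046+nx*j*.046,.058] for i,j in((-1,-1),(-1,1),(1,1),(1,-1))]
print('cell corners in crop',((proj(w,co)-[170,60])*1.5+[420,0]).round())
E
```

```text
8.8 [ 0.56366761 -0.13197686  0.16562015] [ 0.47216082  0.28216089 -4.92537742] [-0.00299355  0.00127891 -0.9999947 ]
[[317.52849461 196.85287538]]
cell centre [ 0.5642965 -0.1328726] shift [-0.04639639 -0.09912507 -0.00030282]
cell corners in crop [[574.  87.]
 [539. 251.]
 [698. 288.]
 [746. 131.]]
```

View pics/m4.png

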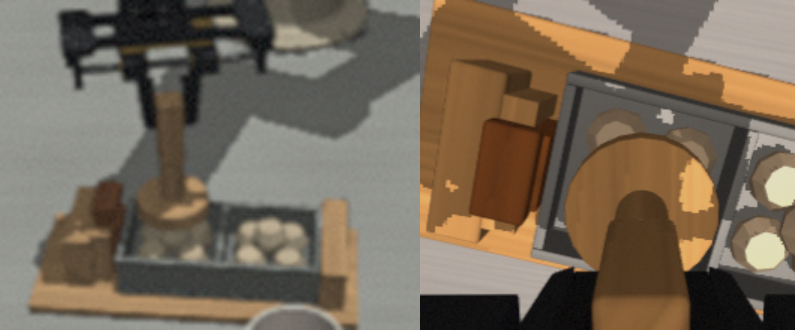

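Left crop: foot over cell_a; right crop: foot circle centre (642,205) matches the TCP axis and lies central in the cell. Pressing down.

Call:
play_rows([
  {"x": 0,"y": -0.1,"z": 0.4,"rx": 0,"ry": 0,"rz": 0,"hand": 1.5},
  {"x": 0,"y": 0,"z": 0.4,"rx": 0,"ry": 0,"rz": 0,"hand": 1.5},
  {"x": 0,"y": 0,"z": 0.3,"rx": 0,"ry": 0,"rz": 0,"hand": 1.5},
  {"x": 0,"y": 0,"z": 0.3,"rx": 0,"ry": 0,"rz": 0,"hand": 1.5},
  {"x": 0,"y": 0,"z": 0.3,"rx": 0,"ry": 0,"rz": 0,"hand": 1.5},
])

```text
time_s: 9.4
tool_pos: [0.5645, -0.1333, 0.1501]
eef_rot: [0.273, -3.13, 0.0]
ft_force: [-0.2, -1.3, -3.5]
finger_gap: 0.0247
grasp_force: 54.9
```

Call:
play_rows([
  {"x": 0,"y": 0,"z": 0.2,"rx": 0,"ry": 0,"rz": 0,"hand": 1.5},
  {"x": 0,"y": 0,"z": 0.2,"rx": 0,"ry": 0,"rz": 0,"hand": 1.5},
  {"x": 0,"y": 0,"z": 0.2,"rx": 0,"ry": 0,"rz": 0,"hand": 1.5},
])

```text
time_s: 9.7
tool_pos: [0.5646, -0.1334, 0.1443]
eef_rot: [-0.274, 3.129, -0.0]
ft_force: [-0.6, -0.4, -3.9]
finger_gap: 0.0245
grasp_force: 54.9
```

Call:
play_rows([
  {"x": 0,"y": 0,"z": 0.2,"rx": 0,"ry": 0,"rz": 0,"hand": 1.5},
  {"x": 0,"y": 0,"z": 0.2,"rx": 0,"ry": 0,"rz": 0,"hand": 1.5},
])

```text
time_s: 9.9
tool_pos: [0.5646, -0.1334, 0.1402]
eef_rot: [-0.273, 3.13, -0.0]
ft_force: [-0.4, -0.4, -4.0]
finger_gap: 0.025
grasp_force: 54.9
```

Call:
play_rows([
  {"x": 0,"y": 0,"z": 0.2,"rx": 0,"ry": 0,"rz": 0,"hand": 1.5},
  {"x": 0,"y": 0,"z": 0.2,"rx": 0,"ry": 0,"rz": 0,"hand": 1.5},
  {"x": 0,"y": 0,"z": 0.2,"rx": 0,"ry": 0,"rz": 0,"hand": 1.5},
])

```text
time_s: 10.2
tool_pos: [0.5645, -0.1333, 0.134]
eef_rot: [0.273, -3.129, -0.0]
ft_force: [0.4, 0.1, -5.2]
finger_gap: 0.0246
grasp_force: 54.9
```

Call:
play_rows([
  {"x": 0,"y": 0,"z": 0.2,"rx": 0,"ry": 0,"rz": 0,"hand": 1.5},
  {"x": 0,"y": 0,"z": 0.2,"rx": 0,"ry": 0,"rz": 0,"hand": 1.5},
])

```text
time_s: 10.4
tool_pos: [0.5645, -0.1333, 0.1301]
eef_rot: [0.274, -3.129, -0.0]
ft_force: [-0.4, 0.3, -4.4]
finger_gap: 0.0247
grasp_force: 54.9
```

Call:
play_rows([
  {"x": 0,"y": 0,"z": 0.1,"rx": 0,"ry": 0,"rz": 0,"hand": 1.5},
  {"x": 0,"y": 0,"z": 0.1,"rx": 0,"ry": 0,"rz": 0,"hand": 1.5},
  {"x": 0,"y": 0,"z": 0.1,"rx": 0,"ry": 0,"rz": 0,"hand": 1.5},
])

```text
time_s: 10.7
tool_pos: [0.5652, -0.1334, 0.13]
eef_rot: [-0.274, 3.127, -0.002]
ft_force: [-5.9, 3.8, 20.3]
finger_gap: 0.0246
grasp_force: 54.9
```

Call:
play_rows([
  {"x": 0,"y": 0,"z": -0.5,"rx": 0,"ry": 0,"rz": 0,"hand": 1.5},
  {"x": 0,"y": 0,"z": -1.5,"rx": 0,"ry": 0,"rz": 0,"hand": 1.5},
  {"x": 0,"y": 0,"z": -2,"rx": 0,"ry": 0,"rz": 0,"hand": 1.5},
  {"x": 0,"y": 0,"z": -1,"rx": 0,"ry": 0,"rz": 0,"hand": 1.5},
  {"x": -0.4,"y": 1.5,"z": 0,"rx": 0,"ry": 0,"rz": 0,"hand": 1.5},
  {"x": -0.7,"y": 3,"z": 0,"rx": 0,"ry": 0,"rz": 0,"hand": 1.5},
  {"x": -0.7,"y": 3,"z": 0,"rx": 0,"ry": 0,"rz": 0,"hand": 1.5},
  {"x": -0.5,"y": 2,"z": 0,"rx": 0,"ry": 0,"rz": 0,"hand": 1.5},
  {"x": 0,"y": 0,"z": 0,"rx": 0,"ry": 0,"rz": 0,"hand": 1.5},
])

```text
time_s: 11.6
tool_pos: [0.5702, -0.0324, 0.1763]
eef_rot: [0.279, -3.128, -0.002]
ft_force: [0.4, -0.7, -5.7]
finger_gap: 0.0244
grasp_force: 54.9
```

```bash
python3 - <<'E'
from h import *
q,p,A=tool();c=np.array([.5678,-.084])+np.array([.0715,.9974])*.049
print(q['time_s'],p,c,A.T@np.r_[c-p[:2],.13-p[2]]*100)
E
```

```text
11.6 [ 0.57023469 -0.03244196  0.17632507] [ 0.5713035 -0.0351274] [-0.06395535 -0.29068882  4.63196204]
```

Call:
play_rows([
  {"x": -0.05,"y": -0.2,"z": 0.5,"rx": 0,"ry": 0,"rz": 0,"hand": 1.5},
  {"x": 0,"y": 0,"z": 0.5,"rx": 0,"ry": 0,"rz": 0,"hand": 1.5},
  {"x": 0,"y": 0,"z": 0.3,"rx": 0,"ry": 0,"rz": 0,"hand": 1.5},
])

```text
time_s: 11.9
tool_pos: [0.5712, -0.0383, 0.1632]
eef_rot: [0.272, -3.128, -0.001]
ft_force: [0.0, -0.4, -5.6]
finger_gap: 0.024
grasp_force: 54.9
```

Now 3 mm the other way; correct and press.

Call:
play_rows([
  {"x": 0,"y": 0.25,"z": 0.3,"rx": 0,"ry": 0,"rz": 0,"hand": 1.5},
  {"x": 0,"y": 0,"z": 0.3,"rx": 0,"ry": 0,"rz": 0,"hand": 1.5},
  {"x": 0,"y": 0,"z": 0.3,"rx": 0,"ry": 0,"rz": 0,"hand": 1.5},
  {"x": 0,"y": 0,"z": 0.3,"rx": 0,"ry": 0,"rz": 0,"hand": 1.5},
  {"x": 0,"y": 0,"z": 0.2,"rx": 0,"ry": 0,"rz": 0,"hand": 1.5},
])

```text
time_s: 12.4
tool_pos: [0.5711, -0.0352, 0.1501]
eef_rot: [0.273, -3.13, -0.0]
ft_force: [0.6, 0.1, -4.2]
finger_gap: 0.0245
grasp_force: 54.9
```

Call:
play_rows([
  {"x": 0,"y": 0,"z": 0.2,"rx": 0,"ry": 0,"rz": 0,"hand": 1.5},
  {"x": 0,"y": 0,"z": 0.2,"rx": 0,"ry": 0,"rz": 0,"hand": 1.5},
  {"x": 0,"y": 0,"z": 0.2,"rx": 0,"ry": 0,"rz": 0,"hand": 1.5},
  {"x": 0,"y": 0,"z": 0.2,"rx": 0,"ry": 0,"rz": 0,"hand": 1.5},
])

```text
time_s: 12.8
tool_pos: [0.5711, -0.0352, 0.1422]
eef_rot: [-0.273, 3.13, -0.0]
ft_force: [-0.7, 0.3, -4.1]
finger_gap: 0.0244
grasp_force: 54.9
```

Call:
play_rows([
  {"x": 0,"y": 0,"z": 0.2,"rx": 0,"ry": 0,"rz": 0,"hand": 1.5},
  {"x": 0,"y": 0,"z": 0.2,"rx": 0,"ry": 0,"rz": 0,"hand": 1.5},
  {"x": 0,"y": 0,"z": 0.2,"rx": 0,"ry": 0,"rz": 0,"hand": 1.5},
])

```text
time_s: 13.1
tool_pos: [0.5711, -0.0352, 0.1361]
eef_rot: [0.274, -3.13, -0.0]
ft_force: [-0.9, -0.2, -3.9]
finger_gap: 0.0246
grasp_force: 54.9
```

Call:
play_rows([
  {"x": 0,"y": 0,"z": 0.2,"rx": 0,"ry": 0,"rz": 0,"hand": 1.5},
  {"x": 0,"y": 0,"z": 0.2,"rx": 0,"ry": 0,"rz": 0,"hand": 1.5},
  {"x": 0,"y": 0,"z": 0.2,"rx": 0,"ry": 0,"rz": 0,"hand": 1.5},
])

```text
time_s: 13.4
tool_pos: [0.571, -0.0352, 0.1301]
eef_rot: [0.273, -3.129, -0.0]
ft_force: [-0.4, 1.0, -5.6]
finger_gap: 0.0242
grasp_force: 54.9
```

Call:
play_rows([
  {"x": 0,"y": 0,"z": 0.1,"rx": 0,"ry": 0,"rz": 0,"hand": 1.5},
  {"x": 0,"y": 0,"z": 0.1,"rx": 0,"ry": 0,"rz": 0,"hand": 1.5},
  {"x": 0,"y": 0,"z": 0.1,"rx": 0,"ry": 0,"rz": 0,"hand": 1.5},
])

```text
time_s: 13.7
tool_pos: [0.5719, -0.0352, 0.13]
eef_rot: [-0.274, 3.126, -0.002]
ft_force: [-6.5, 2.5, 20.8]
finger_gap: 0.0243
grasp_force: 54.9
```

Call:
play_rows([
  {"x": 0,"y": 0,"z": -0.6,"rx": 0,"ry": 0,"rz": 0,"hand": 1.5},
  {"x": 0,"y": 0,"z": -2,"rx": 0,"ry": 0,"rz": 0,"hand": 1.5},
  {"x": 0,"y": 0,"z": -3,"rx": 0,"ry": 0,"rz": 0,"hand": 1.5},
  {"x": 0,"y": 0,"z": -2.5,"rx": 0,"ry": 0,"rz": 0,"hand": 1.5},
  {"x": -0.2,"y": 1.5,"z": -1,"rx": 0,"ry": 0,"rz": 0,"hand": 1.5},
  {"x": -0.4,"y": 3,"z": 0,"rx": 0,"ry": 0,"rz": 0,"hand": 1.5},
  {"x": -0.6,"y": 4.5,"z": 0,"rx": 0,"ry": 0,"rz": 0,"hand": 1.5},
  {"x": -0.6,"y": 4.5,"z": 0,"rx": 0,"ry": 0,"rz": 0,"hand": 1.5},
  {"x": -0.6,"y": 4.5,"z": 0,"rx": 0,"ry": 0,"rz": 0,"hand": 1.5},
  {"x": -0.6,"y": 4.5,"z": 0,"rx": 0,"ry": 0,"rz": 0,"hand": 1.5},
])

```text
time_s: 14.7
tool_pos: [0.5605, 0.1943, 0.2173]
eef_rot: [0.274, -3.128, -0.0]
ft_force: [1.7, -0.7, -5.3]
finger_gap: 0.0247
grasp_force: 54.9
```

Call:
play_rows([
  {"x": -0.6,"y": 4.5,"z": 0,"rx": 0,"ry": 0,"rz": 0,"hand": 1.5},
  {"x": -0.6,"y": 4.5,"z": 0,"rx": 0,"ry": 0,"rz": 0,"hand": 1.5},
  {"x": -0.5,"y": 3,"z": 0,"rx": 0,"ry": 0,"rz": 0,"hand": 1.5},
  {"x": -0.2,"y": 1.5,"z": 0,"rx": 0,"ry": 0,"rz": 0,"hand": 1.5},
  {"x": 0,"y": 0,"z": 0,"rx": 0,"ry": 0,"rz": 0,"hand": 1.5},
  {"x": 0,"y": 0,"z": 0,"rx": 0,"ry": 0,"rz": 0,"hand": 1.5},
  {"x": 0,"y": 0,"z": 0,"rx": 0,"ry": 0,"rz": 0,"hand": 1.5},
])

```text
time_s: 15.4
tool_pos: [0.5571, 0.3268, 0.2182]
eef_rot: [0.271, -3.129, 0.001]
ft_force: [0.2, 0.4, -4.5]
finger_gap: 0.0249
grasp_force: 54.9
```

```bash
python3 - <<'E'
from h import *
q,p,A=tool();c=np.array([.5575,.328])
print(q['time_s'],p,q['ft_force'],A[:,2],A.T@np.r_[c-p[:2],.087-p[2]]*100)
t=snap('top');w=snap('wrist')
a=cv2.resize(t['img'][185:265,275:430],(465,240),interpolation=2);s=cv2.resize(snap('scene')['img'][150:230,230:360],(390,240),interpolation=2)[:, :335]
print('foot expected px',proj(w,[[*p[:2],p[2]-.064]]))
cv2.imwrite('pics/m5.png',np.vstack([np.hstack([a,s]),cv2.resize(w['img'][:, :],(800,500))[:350]])[:,:,::-1])
E
```

```text
15.4 [0.55707372 0.32676278 0.21815126] [ 0.15883961  0.39716022 -4.49873114] [-3.74586946e-04 -4.75456679e-04 -9.99999817e-01] [-0.06920492  0.11983242 13.11504876]
foot expected px [[317.0660977  204.29972099]]
```

View pics/m5.png

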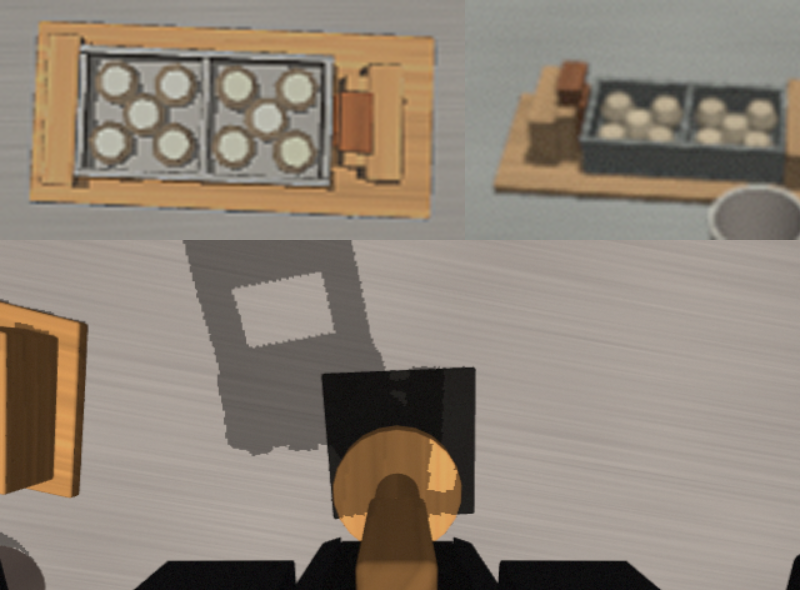

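The bin is flush to the far cleat with the wedge down, and five separate lumps in each cell. The held foot is at wrist px (318,202) as expected; mat corners in wrist px are about (258,108), (380,102), (380,218), (266,223).

```bash
python3 - <<'E'
from h import *
w=snap('wrist');P=onz(w,[[258,108],[380,102],[380,218],[266,223]],.005);q,p,A=tool()
print(P.mean(0),[np.linalg.norm(P[i]-P[i-1]).round(3) for i in range(4)],A.T@np.r_[P.mean(0)[:2]-p[:2],0]*100)
E
```

```text
[0.55656121 0.33105465 0.005     ] [np.float64(0.128), np.float64(0.128), np.float64(0.128), np.float64(0.131)] [-1.14120860e-02  3.97284205e-01 -1.17059672e-05]
```

Call:
play_rows([
  {"x": 0,"y": 0.25,"z": 1.5,"rx": 0,"ry": 0,"rz": 0,"hand": 1.5},
  {"x": 0,"y": 0,"z": 3,"rx": 0,"ry": 0,"rz": 0,"hand": 1.5},
  {"x": 0,"y": 0,"z": 3,"rx": 0,"ry": 0,"rz": 0,"hand": 1.5},
  {"x": 0,"y": 0,"z": 2.5,"rx": 0,"ry": 0,"rz": 0,"hand": 1.5},
  {"x": 0,"y": 0,"z": 1.5,"rx": 0,"ry": 0,"rz": 0,"hand": 1.5},
  {"x": 0,"y": 0,"z": 0.7,"rx": 0,"ry": 0,"rz": 0,"hand": 1.5},
  {"x": 0,"y": 0,"z": 0.4,"rx": 0,"ry": 0,"rz": 0,"hand": 1.5},
  {"x": 0,"y": 0,"z": 0,"rx": 0,"ry": 0,"rz": 0,"hand": 1.5},
])

```text
time_s: 16.4
tool_pos: [0.5567, 0.3303, 0.0927]
eef_rot: [-0.273, 3.129, 0.0]
ft_force: [0.1, -0.7, -5.6]
finger_gap: 0.0247
grasp_force: 54.9
```

Call:
play_rows([
  {"x": 0,"y": 0,"z": 0.2,"rx": 0,"ry": 0,"rz": 0,"hand": 1.5},
  {"x": 0,"y": 0,"z": 0.1,"rx": 0,"ry": 0,"rz": 0,"hand": 1.5},
  {"x": 0,"y": 0,"z": 0.0,"rx": 0,"ry": 0,"rz": 0,"hand": 1.5},
])

```text
time_s: 16.7
tool_pos: [0.5565, 0.3304, 0.0896]
eef_rot: [-0.274, 3.129, 0.0]
ft_force: [-0.4, 0.7, -5.8]
finger_gap: 0.0245
grasp_force: 54.9
```

Call:
play_rows([
  {"x": 0,"y": 0,"z": 0.15,"rx": 0,"ry": 0,"rz": 0,"hand": 1.5},
  {"x": 0,"y": 0,"z": 0.1,"rx": 0,"ry": 0,"rz": 0,"hand": 1.5},
  {"x": 0,"y": 0,"z": 0.05,"rx": 0,"ry": 0,"rz": 0,"hand": 1.5},
  {"x": 0,"y": 0,"z": 0,"rx": 0,"ry": 0,"rz": 0,"hand": 1.5},
])

```text
time_s: 17.1
tool_pos: [0.5566, 0.3305, 0.0871]
eef_rot: [-0.274, 3.129, 0.0]
ft_force: [-2.6, 0.3, 2.4]
finger_gap: 0.0243
grasp_force: 54.9
```

Call:
play_rows([
  {"x": 0,"y": 0,"z": 0,"rx": 0,"ry": 0,"rz": 0,"hand": 2.8},
  {"x": 0,"y": 0,"z": 0,"rx": 0,"ry": 0,"rz": 0,"hand": 3.5},
  {"x": 0,"y": 0,"z": 0,"rx": 0,"ry": 0,"rz": 0,"hand": 5},
  {"x": 0,"y": 0,"z": 0,"rx": 0,"ry": 0,"rz": 0,"hand": 7},
  {"x": 0,"y": 0,"z": 0,"rx": 0,"ry": 0,"rz": 0,"hand": 8},
  {"x": 0,"y": 0,"z": 0,"rx": 0,"ry": 0,"rz": 0,"hand": 8},
  {"x": 0,"y": 0,"z": -1,"rx": 0,"ry": 0,"rz": 0,"hand": 8},
], force=20)

```text
time_s: 17.8
tool_pos: [0.5558, 0.3301, 0.0954]
eef_rot: [0.273, -3.127, 0.001]
ft_force: [0.0, -0.5, -0.5]
finger_gap: 0.073
grasp_force: 0.0
```

Call:
play_rows([
  {"x": 0,"y": 0,"z": -2,"rx": 0,"ry": 0,"rz": 0,"hand": 8},
  {"x": 0,"y": 0,"z": -3,"rx": 0,"ry": 0,"rz": 0,"hand": 8},
  {"x": 0,"y": 0,"z": -4,"rx": 0,"ry": 0,"rz": 0,"hand": 8},
  {"x": 0,"y": 0,"z": -3,"rx": 0,"ry": 0,"rz": 0,"hand": 8},
  {"x": 1,"y": 0,"z": -1,"rx": 0,"ry": 0,"rz": 0,"hand": 8},
  {"x": 3,"y": 0,"z": 0,"rx": 0,"ry": 0,"rz": 0,"hand": 8},
  {"x": 4,"y": 0,"z": 0,"rx": 0,"ry": 0,"rz": 0,"hand": 8},
  {"x": 4,"y": 0,"z": 0,"rx": 0,"ry": 0,"rz": 0,"hand": 8},
  {"x": 3,"y": 0,"z": 0,"rx": 0,"ry": 0,"rz": 0,"hand": 8},
  {"x": 0,"y": 0,"z": 0,"rx": 0,"ry": 0,"rz": 0,"hand": 8},
])

```text
time_s: 18.8
tool_pos: [0.4052, 0.3039, 0.2262]
eef_rot: [0.276, -3.128, 0.0]
ft_force: [0.8, 0.4, 1.0]
finger_gap: 0.0799
grasp_force: 0.0
```

```bash
python3 - <<'E'
from h import *
q,p,A=tool();print(q['time_s'],p,q['finger_gap'])
t=snap('top');s=snap('scene')
a=cv2.resize(t['img'][180:280,130:290],(480,300),interpolation=2);b=cv2.resize(s['img'][130:230,390:490],(300,300),interpolation=2)
cv2.imwrite('pics/m6.png',np.hstack([a,b])[:,:,::-1])
print((proj(t,[[.5567,.3303,.023],[.557,.329,.005]])-[130,180])*3)
E
```

```text
18.8 [0.40516127 0.30391799 0.22615723] 0.07985929023251138
[[137.06720074 157.29834041]
 [146.25155166 157.34524778]]
```

View pics/m6.png

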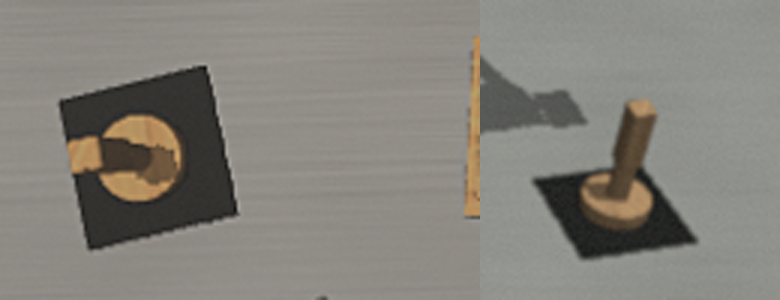

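The tamper stands upright at crop (141,158), centred on the mat within a couple of mm once parallax is allowed for. Handing in.

```bash
python3 -c "
from workcell import r
print(r.close_job())"
```

```text
the job is handed in; nothing more can be done
None
```

The job is handed in at about 19 s of the 51 s allowed: the wedge is driven home with the bin tight against the far cleat, both cells are tamped to one level layer below the rim, and the tamper stands upright on the middle of its mat, with the pot and bottle untouched.

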